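Wipe the moulding offcuts off the inspection panel into its trough

TASK

Lift the red lid off the trough at the end of the white inspection panel and lay it flat in its green tray. Then take the blue scraper from its stand, feel for the panel with its blade near the end away from the trough, behind the yellow offcuts, and, keeping the blade lightly pressed on the panel all the way along the lane, wipe all four offcuts into the trough (the blade's reach below the block differs each time; do not press hard). Put the scraper back in its stand; do not touch the offcuts with the gripper and leave everything else where it is.

Things in the scene. Friction and masses are not known exactly. Their poses are not given: they have to be found in the camera images.
- panel: fixed inspection panel: grey base with a white level top, 60 mm above the table. The white lane is 170 mm wide (panel x) and 260 mm long (panel y, from -130 to +130 mm), with an aluminium rail 10 mm high above the white along each long side. Beyond the lane's -y end is the blue trough. Origin: under the middle of the lane, at table height; z up
- lane_start (a point): middle of the lane's end edge away from the trough, on the white surface (60 mm above the table)
- lane_end (a point): middle of the white surface's edge at the trough, where offcuts drop (60 mm above the table)
- trough (a point): middle of the trough's mouth, at the height of the white surface: opening 170 mm (panel x) x 80 mm (panel y), 50 mm deep; its axes are the panel's
- lid: red loose lid lying over the trough: slab 186 (x) x 84 (y) x 6 mm with a locating tongue 150 x 60 x 8 mm under it and a black bar handle along x on top: 100 mm long, 20 mm wide (y), from 24 to 44 mm above the origin, open underneath. Origin: middle of the slab's underside; about 0.25 kg
- lid_tray: fixed green open tray for the lid: inside 200 (x) x 96 (y) mm, floor 6 mm thick, walls 18 mm high overall. Origin: middle of its underside. The lid lies in it on its tongue, either way round, long sides parallel, with its origin 14 mm above the tray's origin
- scraper: blue block 156 (x) x 40 (y) x 22 mm, a bar handle along x on top: 110 mm long, 24 wide (y), from 34 to 64 mm above the origin; about 0.4 kg. Under it an orange blade 156 mm wide, 8 thick (y), centred, its edge level, reaching 14 to 36 mm below the origin: how far is unknown each time. It is cushioned: gives 3 mm (5 N per mm), then stops hard. Origin: middle of the block's underside
- stand: fixed stand for the scraper: base plate 190 x 75 mm, two yellow rails 176 mm long along x whose tops are 44 mm above the origin, with a 24 mm wide slot between them for the blade, and steel lips 8 mm higher than the rails, 52 mm apart. The scraper rests with the block's underside on the rails (its origin 44 mm above the stand's), either way round. Origin: middle of its underside
- offcut1: yellow plastic offcut of a moulding: flat strip 50 x 20 x 6 mm with a cone stub (14 mm tall) on top; lies loose in the lane. Origin: middle of its underside; x along its length
- offcut2: yellow plastic offcut of a moulding: flat strip 50 x 20 x 6 mm with a cone stub (14 mm tall) on top; lies loose in the lane. Origin: middle of its underside; x along its length
- offcut3: yellow plastic offcut of a moulding: flat strip 50 x 20 x 6 mm with a cone stub (14 mm tall) on top; lies loose in the lane. Origin: middle of its underside; x along its length
- offcut4: yellow plastic offcut of a moulding: flat strip 50 x 20 x 6 mm with a cone stub (14 mm tall) on top; lies loose in the lane. Origin: middle of its underside; x along its length
- moulding: bystander: yellow moulded tray with rows of cones, 114 x 190 x 52 mm; leave alone. Origin: middle of its underside
- bottle: bystander: white bottle with red cap, 66 mm wide, 190 mm tall; leave alone. Origin: underside
- tape: bystander: amber tape roll, 96 mm wide, 25 mm tall; leave alone. Origin: underside
- spatula: bystander: spatula with black handle lying on the table; leave alone
- cup: bystander: grey cup, 80 mm wide, 95 mm tall; leave alone. Origin: underside
- gauge: bystander: steel gauge block 45 x 90 x 30 mm; leave alone. Origin: underside
Things that resemble listed ones, but are neither listed nor needed, are in the scene too. There is more than one size of the scraper; the one meant has the size given above.

How it is judged:
On the way, in this order (a step that is already met when the one before it is completed fails the run):
1. the lid lies flat in its tray, let go (x of lid in the frame of lid_tray between -0.012 and 0.012 m and y of lid in the frame of lid_tray between -0.011 and 0.011 m and z of lid in the frame of lid_tray below 0.018 m and angle between lid's own z axis and vertical below 0.08 rad and contact force between lid and the fingers below 0.1 N), for 0.2 s.
2. the scraper's blade is pressed on the panel near the end away from the trough (contact force between scraper and panel above 1 N and angle between scraper's own z axis and vertical below 0.25 rad and x of scraper in the frame of panel between -0.03 and 0.03 m and y of scraper in the frame of panel between 0.055 and 0.13 m), for 0.1 s.
3. still pressed, the scraper passes the middle of the lane (contact force between scraper and panel above 1 N and angle between scraper's own z axis and vertical below 0.25 rad and x of scraper in the frame of panel between -0.03 and 0.03 m and y of scraper in the frame of panel between -0.04 and 0.04 m), for 0.1 s.
4. still pressed, the scraper comes near the trough's edge (contact force between scraper and panel above 1 N and angle between scraper's own z axis and vertical below 0.25 rad and x of scraper in the frame of panel between -0.03 and 0.03 m and y of scraper in the frame of panel between -0.13 and -0.065 m), for 0.1 s.
5. all four offcuts are down in the trough (x of offcut1 in the frame of trough between -0.088 and 0.088 m and y of offcut1 in the frame of trough between -0.043 and 0.043 m and z of each of offcut1, offcut2, offcut3, offcut4 in the frame of trough below -0.008 m and x of offcut2 in the frame of trough between -0.088 and 0.088 m and y of offcut2 in the frame of trough between -0.043 and 0.043 m and x of offcut3 in the frame of trough between -0.088 and 0.088 m and y of offcut3 in the frame of trough between -0.043 and 0.043 m and x of offcut4 in the frame of trough between -0.088 and 0.088 m and y of offcut4 in the frame of trough between -0.043 and 0.043 m), for 0.2 s.
At the end, for the whole second after the job is handed in: all offcuts in the trough, origins 8 mm or more below the white surface; lid flat in its tray (12 mm along, 11 mm across, 0.08 rad); scraper on the stand's rails (20 mm along, 12 mm across, 5 mm in height, 0.12 rad); both let go, all at rest (all of step 1 and all of step 5 and x of scraper in the frame of stand between -0.02 and 0.02 m and y of scraper in the frame of stand between -0.012 and 0.012 m and z of scraper in the frame of stand between 0.038 and 0.049 m and angle between scraper's own z axis and vertical below 0.12 rad and contact force between scraper and the fingers below 0.1 N and linear speed of each of lid, scraper, offcut1, offcut2, offcut3, offcut4 below 0.02 m/s); the robot touches nothing.
It fails at once if the scraper is pressed on the panel harder than 30 N (contact force between scraper and panel above 30 N).
It fails at once if the gripper touches an offcut (contact force between any of offcut1, offcut2, offcut3, offcut4 and the fingers above 0.3 N).
It fails at once if a bystander is moved by more than 20 mm (distance of any of moulding, bottle, tape, spatula, cup, gauge from where it was at the start of the episode above 0.02 m).
It also fails if it takes over 72 s, if anything falls off the work surface, if the arm or the gripper's body presses on something with over 40 N, if the wrist force passes 120 N, or if a joint passes its speed limit or range.

ROBOT

A 6-joint arm with a two-finger parallel gripper is mounted at the origin on the work surface. World frame = base frame: x ahead of the robot, y to its left, z up, the work surface at z = 0. Lengths are in m, angles in rad, forces in N, time in s.
With the tool pointing down it reaches from about 0.3 to 0.85 m from the base axis. Payload 5.4 kg.
Tool frame: the origin (TCP) lies on the centre line of the jaws, within the pads' length; the fingertips stand 8 mm ahead of it and the grasp point (between the pads) lies 11 mm behind it; z points along the fingers, y is the line along which they close (so a half turn about z gives the same grasp; the last joint's range is limited). The gripper opens to 85 mm and grips with 20 to 120 N. Pads are 22 mm wide; open, the fingers measure 114 mm over their backs; the gripper's body (76 mm by 85 mm) begins 54 mm behind the grasp point. The pads swing forward as they close: fully open they stand 13 mm farther back than shut.
Start: joints at [1.05, 0.158, 1.597, -0, 1.386, -0.21], TCP at [0.176, 0.547, 0.239] pointing down, gripper open.
Joint ranges: [-2.91, 2.91], [-0.94, 2.29], [0.18, 2.7], [-1.29, 4.43], [0.17, 2.64], [-3, 3]. Speed limits (rad/s): [2.57, 2.57, 3.14, 3.14, 3.14, 3.14].

INTERFACE

Orientations are given as a rotation vector (axis times angle).
In Python, from bench import ctrl gives the robot as it stands. The module is installed in compiled form; this text tells all that it offers.
- The arm moves only by the shell command python3 -m inch 'ROWS' [FORCE]. ROWS is JSON, one flat list of numbers, 7 for each row, row after row: the shift along the tool's x, y, z in mm, then the turn, a rotation vector about the tool's x, y, z in rad, then the finger opening in mm, from 0 to 85.4. A call has 1 to 20 rows; each row is the pose to reach, as a shift and turn from the pose commanded when the call began, along the tool's axes at that moment; what a row does not reach only later rows make up. A row lasts 1/8 s, in which the tool goes at most 62.5 mm and 10.7 degrees, less where a joint would pass 70% of its speed; a pose out of reach is approached as far as the arm can. A call with a gripper value outside its range is refused whole. The fingers move at their own pace and stop on an object; FORCE is the grip in N (left out, the last holds). Time passes only in rows, so rows that repeat a pose let the fingers close. It gives the time, the measured TCP pose, the force, the opening and the grip force at its end, in the units of the state.
- ctrl.get_obs(): the state, without advancing time (a new reading comes with each control period).
- ctrl.get_image(name): name is "side" or "top"; returns the picture (480x640x3 uint8, blue, green, red); there is no depth.
- ctrl.camera_model(name): a dict with "intrinsics" (3x3 intrinsics, pixels), "distortion" ([k1, k2, p1, p2, k3] as OpenCV has them; the pictures are not rectified), "R" (3x3) and "t" (3): a world point X has camera coordinates R X + t. Camera axes: x right, y down, z forward; pixel columns grow to the right and rows downward; lengths in m; the calibration is good to about 2 mm. A picture is of the moment at which its call begins. camera_model takes no time and is no camera call.
- ctrl.hand_in(): hands the job in; it is judged then, once.
Trained networks look in the newest picture that a camera, given by its name, has taken for a name from the list of things; names that differ only in an ending like _2 or _b are one class to them, and where a whole thing is asked for, a point or a joint stands for the part that bears it (a point fixed in the world has none). Each returns a list of dicts, best first, with "score" (0 to 1); they miss things now and then, are a little off and sometimes report something else, mostly with a low value. They report only what shows in the picture. A call takes as long as a camera call. They do not tell look-alikes from the thing itself.
- ctrl.search_frame(camera, label): "bbox" ([left, top, right, bottom] in pixels, round what is visible of it).
- ctrl.silhouettes(camera, label): "region" (480x640 bool, what is visible of it) and "bbox" ([left, top, right, bottom] in pixels, round what is visible of it).
- ctrl.landmark_of(camera, label): "position" ([row, column] in pixels: a listed point, or the origin of a listed thing).
The state is a dict: "time": time; "qpos": joint angles; "qvel": joint speeds; "joint_torque": joint torques, N m; "eef_pos": TCP position; "orientation": TCP orientation; "contact_force": force on the tool from outside, world axes, zero at the start; "torque": the same for the moment, N m; "opening": finger opening in m; "finger_force": force on a finger pad.
Only numpy, scipy, OpenCV 4.12 (cv2) and the standard library are available. Lean on these libraries where they do the work, as an engineer would, in place of code of your own. Each camera call takes 0.05 s, during which the arm holds its last target. There are 200 camera calls.

## Working session

There is one attempt and no reset: what is moved stays moved. The work goes in short steps, Python scripts to look and compute and a shell command to move; the robot and the scene stay as the last step left them, time stands still between calls to the robot, and variables do not carry over. Pictures are saved under pics/ and viewed, at most 10 in all, crops included, and the job is handed in when it is done.

```bash
mkdir -p pics; python3 - <<'E'
from bench import ctrl
import cv2,numpy as np
for c in ("top","side"):
    cv2.imwrite(f"pics/{c}0.png",ctrl.get_image(c))
    m=ctrl.camera_model(c); R=np.array(m["R"]);print(c,(-R.T@np.array(m["t"])).round(3),R.round(3).tolist())
    for l in ["panel","lane_start","lane_end","trough","lid","lid_tray","scraper","stand","offcut1"]:
        print(l,[(round(d["score"],2),np.round(d["position"]).tolist()) for d in ctrl.landmark_of(c,l)][:6])
o=ctrl.get_obs();print(o["time"],o["eef_pos"],o["orientation"],o["contact_force"])
E
```

```text
top [0.339 0.038 1.28 ] [[-0.001, -1.0, -0.002], [-0.978, 0.001, -0.207], [0.207, 0.002, -0.978]]
panel [(0.63, [265.0, 323.0]), (0.58, [331.0, 363.0])]
lane_start [(0.74, [265.0, 271.0])]
lane_end [(0.79, [257.0, 377.0])]
trough [(0.44, [192.0, 252.0])]
lid [(0.88, [257.0, 393.0])]
lid_tray []
scraper [(0.87, [266.0, 130.0]), (0.58, [325.0, 131.0]), (0.16, [331.0, 359.0])]
stand [(0.6, [293.0, 197.0])]
offcut1 [(0.72, [238.0, 359.0]), (0.64, [271.0, 358.0]), (0.57, [272.0, 316.0]), (0.5, [248.0, 318.0])]
side [0.525 1.027 1.035] [[-0.997, -0.081, 0.019], [-0.07, 0.694, -0.716], [0.045, -0.715, -0.697]]
panel [(0.89, [256.0, 340.0])]
lane_start [(0.97, [276.0, 345.0])]
lane_end [(0.69, [212.0, 346.0])]
trough [(0.72, [205.0, 347.0]), (0.18, [364.0, 283.0])]
lid [(0.6, [203.0, 344.0])]
lid_tray [(0.86, [185.0, 370.0])]
scraper [(0.88, [402.0, 397.0]), (0.78, [395.0, 333.0]), (0.68, [340.0, 371.0]), (0.41, [203.0, 343.0])]
stand [(0.83, [348.0, 364.0])]
offcut1 [(0.64, [244.0, 336.0]), (0.61, [223.0, 331.0]), (0.55, [223.0, 356.0]), (0.51, [251.0, 356.0])]
1.0 [0.17586213 0.54743878 0.23929986] [4.86198371e-01 3.10373260e+00 3.51632749e-05] [-0.49280334  0.84401166 -0.10714069]
```

View pics/top0.png

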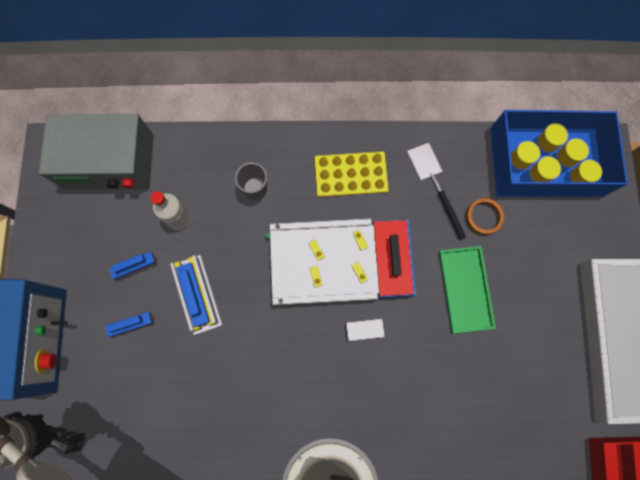

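View pics/side0.png

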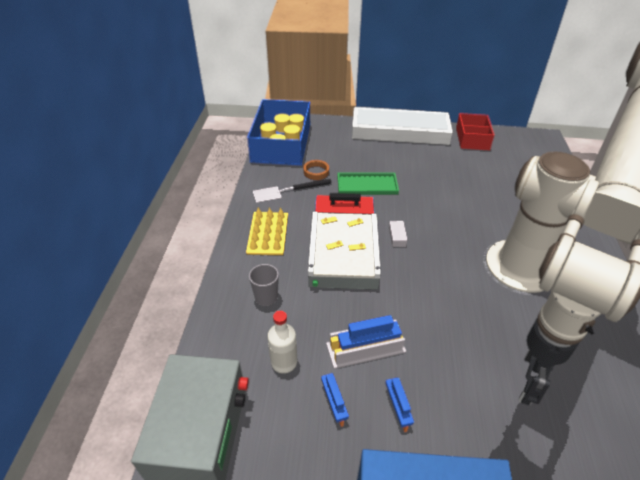

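```bash
cat > h.py <<'E'
import numpy as np,cv2
from scipy.optimize import minimize
from bench import ctrl
C={c:ctrl.camera_model(c) for c in("top","side")}
def proj(c,P):
    m=C[c];return cv2.projectPoints(np.float64(P).reshape(-1,1,3),cv2.Rodrigues(np.array(m["R"]))[0],np.float64(m["t"]),np.float64(m["intrinsics"]),np.float64(m["distortion"]))[0][:,0]
def ray(c,uv,z):
    m=C[c];R=np.array(m["R"]);o=-R.T@np.array(m["t"])
    n=cv2.undistortPoints(np.float64(uv).reshape(-1,1,2),np.float64(m["intrinsics"]),np.float64(m["distortion"]))[:,0]
    d=np.c_[n,np.ones(len(n))]@R;return o+d*((z-o[2])/d[:,2])[:,None]
def box(sx,sy,z0,z1,cx=0,cy=0):
    return np.array([[cx+a*sx/2,cy+b*sy/2,z] for a in(-1,1) for b in(-1,1) for z in(z0,z1)])/1000
def mask(c,boxes,x,y,yaw,z):
    M=np.zeros((480*4,640*4),np.uint8);cs,s=np.cos(yaw),np.sin(yaw)
    for b in boxes:
        P=b@np.array([[cs,s,0],[-s,cs,0],[0,0,1]])+[x,y,z]
        h=cv2.convexHull((proj(c,P).astype(np.float32)+.5)*4).astype(np.int32);cv2.fillConvexPoly(M,h,255)
    return cv2.resize(M,(640,480),interpolation=cv2.INTER_AREA)/255.
def fit(masks,boxes,p0,z,d=.006):
    # masks: {cam: float mask}
    def f(p): return sum(np.abs(mask(c,boxes,p[0],p[1],p[2]/5,z)-m).sum() for c,m in masks.items())
    p0=np.array([p0[0],p0[1],p0[2]*5])
    s=np.vstack([p0]+[p0+np.eye(3)[i]*[d,d,5*.06][i] for i in range(3)])
    r=minimize(f,p0,method="Nelder-Mead",options=dict(initial_simplex=s,xatol=1e-4,fatol=.05))
    return r.x/[1,1,5],r.fun,sum(m.sum() for m in masks.values())
E
python3 - <<'E'
import cv2,numpy as np
a=cv2.imread("pics/top0.png");b=cv2.imread("pics/side0.png")
A=cv2.resize(a[205:345,155:505],None,fx=2.28,fy=2.28,interpolation=cv2.INTER_CUBIC)
B=cv2.resize(b[170:370,300:420],None,fx=1.3,fy=1.3)
cv2.imwrite("pics/c1.png",A)
B1=cv2.resize(b[310:370,315:415],(400,240),interpolation=cv2.INTER_CUBIC);B2=cv2.resize(b[165:300,295:415],(400,450),interpolation=cv2.INTER_CUBIC)
o=np.zeros((450,800,3),np.uint8);o[:240,:400]=B1;o[:,400:]=B2
cv2.imwrite("pics/c2.png",o)
E
```

```text
(no output)
```

View pics/c1.png

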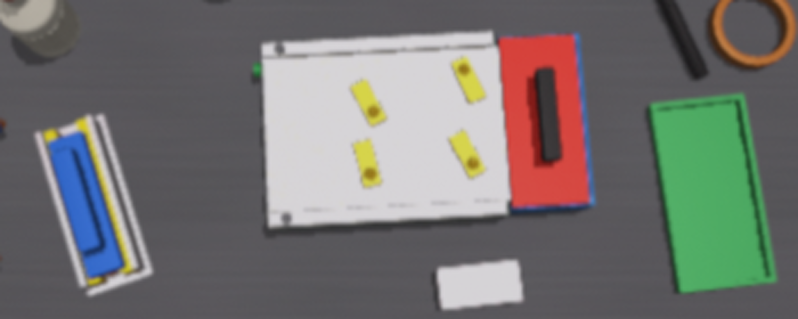

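View pics/c2.png

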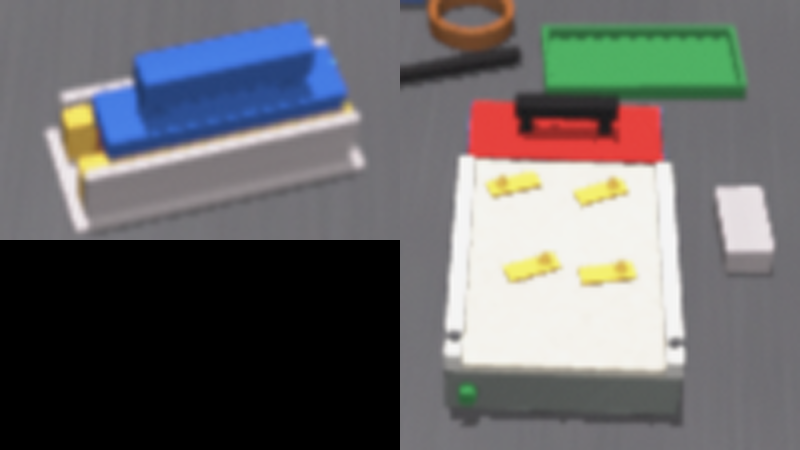

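```bash
cat > fit0.py <<'E'
from h import *
def run(imgs,which):
    hsv={c:cv2.cvtColor(i,cv2.COLOR_BGR2HSV).astype(int) for c,i in imgs.items()}
    def col(c,lo,hi,w,s=110,v=60):
        H=hsv[c];m=(H[...,0]>=lo)&(H[...,0]<=hi)&(H[...,1]>s)&(H[...,2]>v);o=np.zeros((480,640));l,t,r,b=w;o[t:b,l:r]=m[t:b,l:r]
        n,lab,st,_=cv2.connectedComponentsWithStats(o.astype(np.uint8));return (lab==1+st[1:,4].argmax()).astype(float)
    return col
E
python3 - <<'E'
from h import *;from fit0 import run
I={c:cv2.imread(f"pics/{c}0.png") for c in C}
col=run(I,0)
def hullf(m):
    p=np.argwhere(m)[:,::-1].astype(np.int32);o=np.zeros((480,640));cv2.fillConvexPoly(o,cv2.convexHull(p),1);return o
def colred(c,w):
    return np.maximum(col(c,0,10,w),0)
# lid top: hull of red
mt=hullf(colred("top",(360,210,425,310)))
print("lid top",fit({"top":mt},[box(186,84,0,6)],(.48,-.13,0.05),.06))
ms=colred("side",(300,185,400,220))
import h
bm=h.mask
def lm(c,boxes,*a):
    if c=="side": return bm(c,[box(186,84,0,6)],*a)*(1-bm(c,[box(100,20,24,44),box(10,20,6,44,-40),box(10,20,6,44,40)],*a))
    return bm(c,boxes,*a)
h.mask=lm
print("lid both",fit({"top":mt,"side":ms},[box(186,84,0,6)],(.48,-.13,0.05),.06))
h.mask=bm
g={"top":hullf(col("top",45,80,(430,235,505,345))),"side":hullf(col("side",45,80,(330,165,405,200)))}
for t in (3,4,5):
  b=[box(200+2*t,96+2*t,0,18)]
  print("tray",t,*[fit({c:g[c] for c in k},b,(.42,-.31,.1),0) for k in (("top",),("side",),("top","side"))])
s={"top":col("top",100,125,(165,250,225,340)),"side":col("side",100,125,(320,310,410,365))}
b=[box(156,40,0,22),box(110,24,22,64)]
print("scr top",fit({"top":s["top"]},b,(.4,.32,.2),.044))
lip=[box(190,4,0,52,0,28)]
def sm(c,boxes,x,y,yaw,z):
    o=bm(c,boxes,x,y,yaw,z)
    return o*(1-bm(c,lip,x,y,yaw,0)) if c=="side" else o
h.mask=sm
print("scr both",fit({"side":s["side"]},b,(.4,.32,.2),.044),fit(s,b,(.4,.32,.2),.044))
h.mask=bm
E
```

```text
lid top (array([ 0.55658946, -0.15691486,  0.04666959]), np.float64(149.50588235294117), np.float64(2418.0))
lid both (array([ 0.55500406, -0.1580279 ,  0.05360764]), np.float64(322.3764705882353), np.float64(3214.0))
tray 3 (array([ 0.48300717, -0.35248718,  0.10297159]), np.float64(254.55686274509802), np.float64(3671.0)) (array([ 0.47866068, -0.35251584,  0.10922791]), np.float64(41.423529411764704), np.float64(1225.0)) (array([ 0.4796843 , -0.35235394,  0.10848113]), np.float64(307.45098039215685), np.float64(4896.0))
tray 4 (array([ 0.48166196, -0.35303307,  0.10424668]), np.float64(161.13725490196077), np.float64(3671.0)) (array([ 0.47837656, -0.35229901,  0.08773049]), np.float64(60.305882352941175), np.float64(1225.0)) (array([ 0.48074265, -0.35312889,  0.10355636]), np.float64(241.98823529411766), np.float64(4896.0))
tray 5 (array([ 0.48190112, -0.35286458,  0.10442003]), np.float64(93.23137254901961), np.float64(3671.0)) (array([ 0.47839353, -0.35453085,  0.10599789]), np.float64(81.53333333333333), np.float64(1225.0)) (array([ 0.48105769, -0.3531627 ,  0.0997304 ]), np.float64(199.46666666666667), np.float64(4896.0))
scr top (array([0.46595205, 0.33699216, 0.36905366]), np.float64(161.33333333333331), np.float64(1027.0))
scr both (array([0.46038165, 0.33453105, 0.39363337]), np.float64(172.24995001922338), np.float64(1307.0)) (array([0.46290464, 0.33498789, 0.37760273]), np.float64(354.72302960399844), np.float64(2334.0))
```

```bash
cat > t.py <<'E'
import sys,numpy as np
from bench import ctrl
from scipy.spatial.transform import Rotation as Ro
# args x y z yaw_y [rad] : shift from measured pose
o=ctrl.get_obs();x,y,z,w=map(float,sys.argv[1:5])
R=Ro.from_rotvec(o["orientation"])
T=Ro.from_matrix(np.array([[np.sin(w),np.cos(w),0],[-np.cos(w),np.sin(w),0],[0,0,-1]]))
print("t",round(o["time"],2),"q",np.round(o["qpos"],2),"f",np.round(o["contact_force"],1),"p",np.round(o["eef_pos"],4),round(o["opening"],4),o["finger_force"])
print("shift",(R.inv().apply(np.array([x,y,z])-o["eef_pos"])*1000).round(1),"turn",(R.inv()*T).as_rotvec().round(3))
E
python3 t.py .556 -.1575 .2 1.621
```

```text
Traceback (most recent call last):
  File "t.py", line 7, in <module>
    T=Ro.from_matrix(np.array([[np.sin(w),np.cos(w),0],[-np.cos(w),np.sin(w),0],[0,0,-1]]))
  File "scipy/spatial/transform/_rotation.pyx", line 1143, in scipy.spatial.transform._rotation.Rotation.from_matrix
ValueError: Non-positive determinant (left-handed or null coordinate frame) in rotation matrix 0: [[ 0.99874006 -0.05018259  0.        ]
 [ 0.05018259  0.99874006  0.        ]
 [ 0.          0.         -1.        ]].
```

Tool x = y × z; with z down it is (-sin w, cos w).

```bash
sed -i 's/\[\[np.sin(w),np.cos(w),0\],\[-np.cos(w),np.sin(w),0\]/[[-np.sin(w),np.cos(w),0],[np.cos(w),np.sin(w),0]/' t.py
python3 t.py .556 -.1575 .2 1.621
```

```text
t 1.0 q [ 1.05  0.16  1.6  -0.    1.39 -0.21] f [-0.5  0.8 -0.1] p [0.1759 0.5474 0.2393] 0.0856 0.0
shift [-577.5 -554.9   39.3] turn [ 0.     0.    -0.361]
```

```bash
python3 -m inch '[-42,-40,0,0,0,-0.1,85, -84,-80,0,0,0,-0.2,85, -126,-120,0,0,0,-0.361,85, -168,-160,0,0,0,-0.361,85, -210,-200,0,0,0,-0.361,85, -252,-240,0,0,0,-0.361,85, -294,-280,0,0,0,-0.361,85, -336,-320,0,0,0,-0.361,85, -378,-360,0,0,0,-0.361,85, -420,-400,0,0,0,-0.361,85, -462,-440,0,0,0,-0.361,85, -504,-480,10,0,0,-0.361,85, -546,-520,25,0,0,-0.361,85, -577.5,-555,39,0,0,-0.361,85, -577.5,-555,39,0,0,-0.361,85, -577.5,-555,39,0,0,-0.361,85]' 40; python3 t.py .556 -.1575 .083 1.621
```

```text
time: 3.0
eef_pos: [0.5558, -0.1571, 0.2003]
orientation: [0.079, -3.14, -0.001]
contact_force: [-0.2, -0.1, 0.1]
opening: 0.0851
finger_force: 0.0
t 3.0 q [-0.48  0.2   1.63  0.    1.31 -2.11] f [-0.2 -0.1  0.1] p [ 0.5558 -0.1571  0.2003] 0.0851 0.0
shift [ -0.2  -0.5 117.3] turn [ 0.001 -0.    -0.   ]
```

```bash
python3 -m inch '[0,0,35,0,0,0,85, 0,0,70,0,0,0,85, 0,0,100,0,0,0,85, 0,0,117,0,0,0,85, 0,0,117,0,0,0,85, 0,0,117,0,0,0,10, 0,0,117,0,0,0,10, 0,0,117,0,0,0,10, 0,0,117,0,0,0,10, 0,0,117,0,0,0,10, 0,0,117,0,0,0,10]' 60; python3 t.py .556 -.1575 .2 1.621
```

```text
time: 4.38
eef_pos: [0.5564, -0.1579, 0.084]
orientation: [-0.079, 3.14, -0.001]
contact_force: [-0.3, -0.3, 5.6]
opening: 0.0187
finger_force: 59.8
t 4.38 q [-0.49  0.33  1.71 -0.    1.09 -2.11] f [-0.3 -0.3  5.6] p [ 0.5564 -0.1579  0.084 ] 0.0187 59.808712005615234
shift [   0.3    0.3 -116. ] turn [-0.001  0.001 -0.   ]
```

```bash
python3 -m inch '[0,0,-25,0,0,0,10, 0,0,-55,0,0,0,10, 0,0,-85,0,0,0,10, 0,0,-100,0,0,0,10, 0,0,-100,0,0,0,10]'; python3 t.py .4805 -.353 .183 1.673;  python3 t.py .4805 -.353 .09 1.673; python3 - <<'E'
from h import *;from fit0 import run
I={c:ctrl.get_image(c) for c in C}
for c in C: cv2.imwrite(f"pics/{c}1.png",I[c])
E
```

```text
time: 5.0
eef_pos: [0.5562, -0.1577, 0.1835]
orientation: [-0.079, 3.14, -0.001]
contact_force: [-0.3, 0.2, -2.6]
opening: 0.0189
finger_force: 59.0
t 5.0 q [-0.49  0.21  1.65 -0.    1.28 -2.11] f [-0.3  0.2 -2.6] p [ 0.5562 -0.1577  0.1835] 0.0189 59.02347207069397
shift [  85.4 -191.3    0.5] turn [-0.001  0.001 -0.052]
t 5.0 q [-0.49  0.21  1.65 -0.    1.28 -2.11] f [-0.3  0.2 -2.6] p [ 0.5562 -0.1577  0.1835] 0.0189 59.02347207069397
shift [  85.5 -191.2   93.5] turn [-0.001  0.001 -0.052]
```

View pics/side1.png

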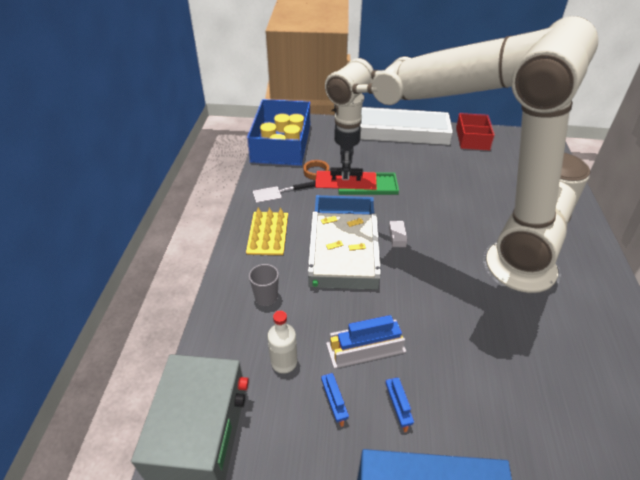

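```bash
python3 -m inch '[9,-21,0,0,0,-0.01,10, 26,-57,0,0,0,-0.03,10, 43,-96,0,0,0,-0.052,10, 60,-134,0,0,0,-0.052,10, 76,-170,15,0,0,-0.052,10, 85.4,-191,40,0,0,-0.052,10, 85.4,-191,70,0,0,-0.052,10, 85.4,-191,93,0,0,-0.052,10, 85.4,-191,93,0,0,-0.052,10]'; python3 t.py .4805 -.353 .04 1.673; python3 - <<'E'
from h import *;from fit0 import run
I={c:ctrl.get_image(c) for c in C}
for c in C: cv2.imwrite(f"pics/{c}2.png",I[c])
s=I["side"][140:230,300:440];t=I["top"][220:350,400:520]
o=np.zeros((480,800,3),np.uint8);o[:260,:400]=cv2.resize(s,(400,260),interpolation=cv2.INTER_CUBIC);o[:434,400:]=cv2.resize(t,(400,434),interpolation=cv2.INTER_CUBIC)
cv2.imwrite("pics/c3.png",o)
E
```

```text
time: 6.22
eef_pos: [0.478, -0.3504, 0.0863]
orientation: [0.16, -3.132, -0.01]
contact_force: [-0.6, 0.4, -2.1]
opening: 0.0187
finger_force: 59.1
t 6.22 q [-0.84  0.37  1.66 -0.    1.12 -2.51] f [-0.6  0.4 -2.1] p [ 0.478  -0.3504  0.0863] 0.0187 59.05682623386383
shift [-2.4 -3.2 46.3] turn [ 0.007 -0.005 -0.   ]
```

View pics/c3.png

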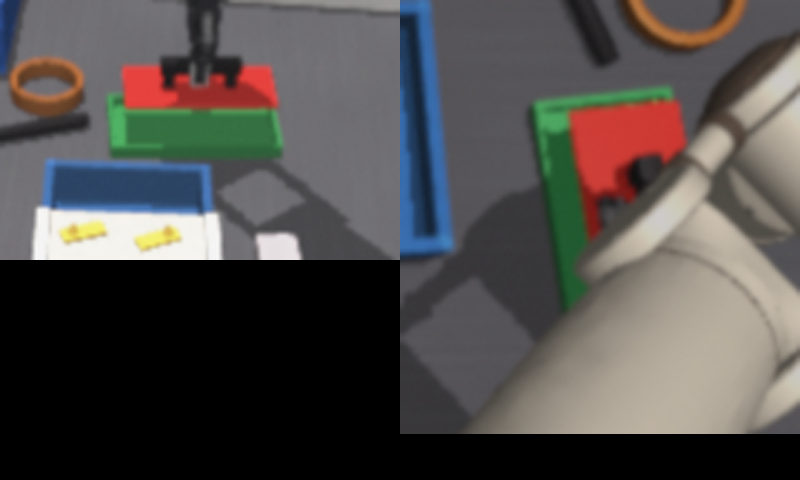

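```bash
python3 - <<'E'
import h
from h import *;from fit0 import run
I={c:cv2.imread(f"pics/{c}2.png") for c in C}
col=run(I,0)
ms=col("side",0,10,(330,155,410,190))
bm=h.mask
def lm(c,boxes,*a):
    return bm(c,[box(186,84,0,6)],*a)*(1-bm(c,[box(100,20,24,44),box(10,20,6,44,-40),box(10,20,6,44,40)],*a))
h.mask=lm
print(fit({"side":ms},[0],(.48,-.35,.1),.0625), ctrl.get_obs()["eef_pos"])
E
python3 t.py .4805 -.353 .04 1.673
```

```text
(array([ 0.47528684, -0.35955281,  0.10363662]), np.float64(101.24558246828143), np.float64(635.0)) [ 0.48007962 -0.35234826  0.08995294]
t 6.33 q [-0.84  0.37  1.66 -0.    1.12 -2.51] f [ 0.1 -0.3 -1.3] p [ 0.4801 -0.3523  0.09  ] 0.0191 59.06201899051666
shift [-0.4 -0.7 50. ] turn [ 0.001 -0.001  0.   ]
```

```bash
python3 -m inch '[-2.5,0,15,0,0,0,10, -2.5,0,30,0,0,0,10, -2.5,0,42,0,0,0,10, -2.5,0,48,0,0,0,10, -2.5,0,50,0,0,0,10, -2.5,0,50,0,0,0,10]'; python3 t.py .4805 -.353 .038 1.673
```

```text
time: 7.08
eef_pos: [0.4829, -0.3526, 0.0405]
orientation: [-0.16, 3.137, -0.001]
contact_force: [-1.1, -0.2, -2.1]
opening: 0.0193
finger_force: 59.2
t 7.08 q [-0.83  0.44  1.67 -0.    1.03 -2.51] f [-1.1 -0.2 -2.1] p [ 0.4829 -0.3526  0.0405] 0.0193 59.220691323280334
shift [ 2.4 -0.1  2.5] turn [-0.  0. -0.]
```

```bash
python3 -m inch '[0,0,2,0,0,0,10, 0,0,3,0,0,0,10, 0,0,3,0,0,0,10, 0,0,3,0,0,0,85, 0,0,3,0,0,0,85, 0,0,3,0,0,0,85, 0,0,3,0,0,0,85, 0,0,-20,0,0,0,85, 0,0,-70,0,0,0,85, 0,0,-120,0,0,0,85, 0,0,-160,0,0,0,85, 0,0,-160,0,0,0,85]'; python3 - <<'E'
import h
from h import *;from fit0 import run
I={c:ctrl.get_image(c) for c in C}
for c in C: cv2.imwrite(f"pics/{c}3.png",I[c])
col=run(I,0)
ms=col("side",0,10,(330,165,410,200))
bm=h.mask
def lm(c,boxes,*a):
    return bm(c,[box(186,84,0,6)],*a)*(1-bm(c,[box(100,20,24,44),box(10,20,6,44,-40),box(10,20,6,44,40)],*a))
h.mask=lm
print(fit({"side":ms},[0],(.48,-.35,.1),.014), ctrl.get_obs()["eef_pos"])
E
python3 t.py .465 .336 .2 1.942;python3 t.py .465 .336 .2 -1.2
```

```text
time: 8.57
eef_pos: [0.4845, -0.3543, 0.205]
orientation: [-0.16, 3.132, -0.011]
contact_force: [0.7, 0.3, 0.8]
opening: 0.085
finger_force: 0.0
(array([ 0.47941153, -0.35434711,  0.10320098]), np.float64(68.47549404075355), np.float64(668.0)) [ 0.48267144 -0.35233216  0.20018063]
t 8.68 q [-0.83  0.25  1.57 -0.    1.32 -2.51] f [ 0.9 -0.  -1.2] p [ 0.4827 -0.3523  0.2002] 0.0847 0.0
shift [-5.260e+01  6.865e+02  1.000e-01] turn [-0.     0.    -0.269]
t 8.68 q [-0.83  0.25  1.57 -0.    1.32 -2.51] f [ 0.9 -0.  -1.2] p [ 0.4827 -0.3523  0.2002] 0.0847 0.0
shift [-5.260e+01  6.865e+02  1.000e-01] turn [0.    0.    2.873]
```

```bash
python3 -m inch '[-3,40,0,0,0,-0.1,85, -7,95,0,0,0,-0.2,85, -12,150,0,0,0,-0.27,85, -16,205,0,0,0,-0.27,85, -20,260,0,0,0,-0.27,85, -24,315,0,0,0,-0.27,85, -28,370,0,0,0,-0.27,85, -32,425,0,0,0,-0.27,85, -36,480,0,0,0,-0.27,85, -41,535,0,0,0,-0.27,85, -45,590,0,0,0,-0.27,85, -49,640,0,0,0,-0.27,85, -52,680,0,0,0,-0.27,85, -52.6,686.5,0,0,0,-0.274,85, -52.6,686.5,0,0,0,-0.274,85, -52.6,686.5,0,0,0,-0.274,85]' 80; python3 t.py .464 .336 .082 1.948; python3 - <<'E'
from h import *
I={c:ctrl.get_image(c) for c in C}
for c in C: cv2.imwrite(f"pics/{c}4.png",I[c])
s=I["side"];t=I["top"][190:340,230:430]
o=np.zeros((600,800,3),np.uint8);o[:]=cv2.resize(t,(800,600),interpolation=cv2.INTER_CUBIC)
cv2.imwrite("pics/c4.png",o)
E
```

```text
time: 10.68
eef_pos: [0.465, 0.3346, 0.1996]
orientation: [0.585, -3.085, 0.001]
contact_force: [0.5, -0.2, -0.1]
opening: 0.085
finger_force: 0.0
t 10.68 q [ 0.41  0.19  1.65 -0.    1.31 -1.53] f [ 0.5 -0.2 -0.1] p [0.465  0.3346 0.1996] 0.085 0.0
shift [  0.2   1.7 117.6] turn [-0.    -0.001 -0.002]
```

View pics/c4.png

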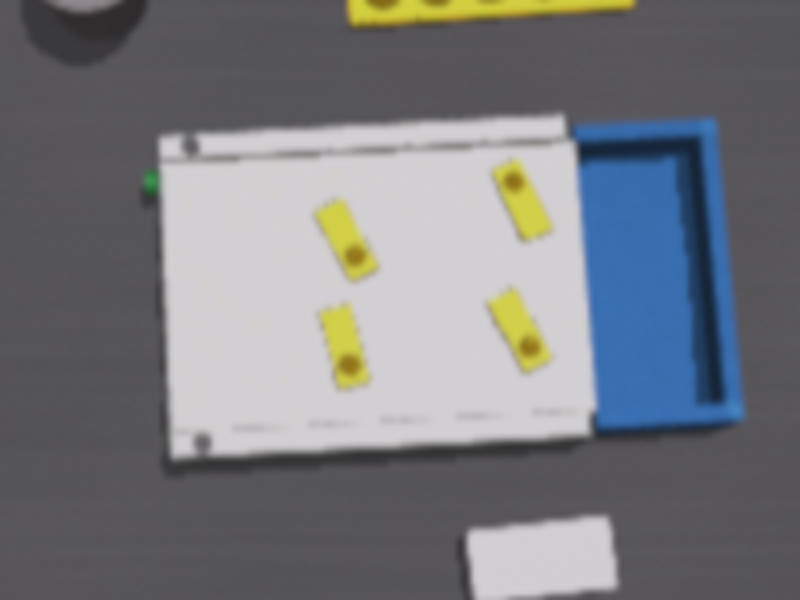

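View pics/side4.png

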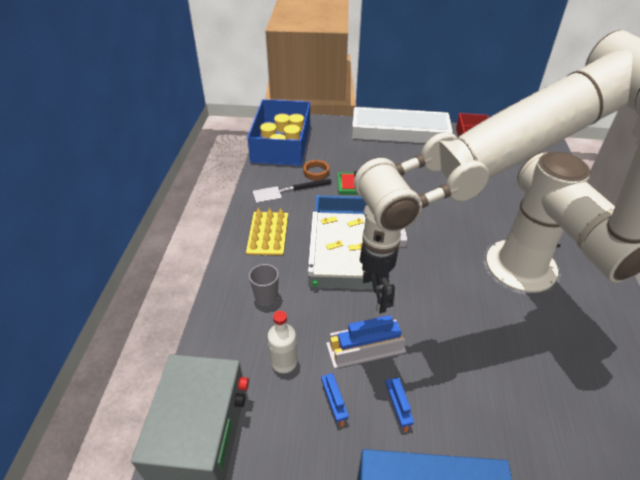

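```bash
python3 - <<'E'
from h import *
T=lambda *p:np.array(p)/4+[230,190]-.4
S=lambda *p:(np.array(p,float)-[400,0])/10*3+[295,165]-.4
def show(n,c,p,z):
    r=ray(c,p,z);print(n,r[:,:2].round(4).tolist(),"mean",r.mean(0)[:2].round(4));return r
a=show("top outer rail",'top',T([160,137],[172,460],[565,115],[592,437]),.07)
show("edge blue mid",'top',T([577,140],[597,410]),.06)
show("start mid",'top',T([161,160],[171,430]),.06)
show("side inner start",'side',S([463,366],[665,364]),.06)
show("side inner end",'side',S([478,160],[645,160]),.06)
for d in ((a[0]-a[2]),(a[1]-a[3])): print(np.arctan2(-d[0],d[1]))
d=a[0]-a[1];print(np.arctan2(d[1],d[0]),np.linalg.norm(d))
for c in C:
  i=cv2.imread(f"pics/{c}0.png")
  ctrl.get_image(c)
  for l in("panel","lane_start","lane_end","trough"):
    for k in ctrl.landmark_of(c,l)[:1]: print(c,l,k["score"],ray(c,np.array([k["position"][::-1]]),0 if l=="panel" else .06)[0].round(4))
# full model fit on top0+side0: white+red region hull
def white(c,w):
    H=cv2.cvtColor(cv2.imread(f"pics/{c}0.png"),cv2.COLOR_BGR2HSV).astype(int);l,t,r,b=w;o=np.zeros((480,640),np.uint8)
    m=((H[...,2]>150)&(H[...,1]<60))|((H[...,0]>20)&(H[...,0]<35)&(H[...,1]>60));o[t:b,l:r]=m[t:b,l:r]
    n,lab,st,_=cv2.connectedComponentsWithStats(o);p=np.argwhere(lab==1+st[1:,4].argmax())[:,::-1].astype(np.int32);o[:]=0;cv2.fillConvexPoly(o,cv2.convexHull(p),1);return o.astype(float)
w={"top":white("top",(262,212,392,315)),"side":white("side",(300,205,385,290))}
for k in (("top",),("side",),("top","side")):
  for W in (194,198,202): print(k,W,fit({c:w[c] for c in k},[np.vstack([box(W,260,60,70)])],(.56,.012,.05),0))
E
```

```text
top outer rail [[0.6391, 0.1472], [0.4387, 0.1367], [0.6528, -0.1053], [0.4522, -0.1167]] mean [0.5457 0.0154]
edge blue mid [[0.6392, -0.1137], [0.4696, -0.1215]] mean [ 0.5544 -0.1176]
start mid [[0.6267, 0.1472], [0.4578, 0.1383]] mean [0.5422 0.1428]
side inner start [[0.6193, 0.1531], [0.4518, 0.1345]] mean [0.5355 0.1438]
side inner end [[0.6322, -0.1099], [0.4739, -0.1262]] mean [ 0.553  -0.1181]
0.054434739859177544
0.05303845288899376
0.05238419248384754 0.20058605843005378
top panel 0.9 [0.541  0.0137 0.    ]
top lane_start 0.67 [0.5467 0.1415 0.06  ]
top lane_end 0.83 [ 0.5556 -0.1205  0.06  ]
top trough 0.78 [ 0.5556 -0.1493  0.06  ]
side panel 0.76 [0.5374 0.007  0.    ]
side lane_start 0.78 [0.5353 0.1419 0.06  ]
side lane_end 0.75 [ 0.5542 -0.1052  0.06  ]
side trough 0.6 [ 0.5492 -0.1528  0.06  ]
('top',) 194 (array([0.54688621, 0.01346153, 0.04768685]), np.float64(328.7960784313725), np.float64(8588.0))
('top',) 198 (array([0.54681256, 0.0141628 , 0.05343654]), np.float64(173.5294117647059), np.float64(8588.0))
('top',) 202 (array([0.54717485, 0.01356926, 0.054372  ]), np.float64(140.33725490196082), np.float64(8588.0))
('side',) 194 (array([0.5450539 , 0.02018803, 0.05252968]), np.float64(280.3764705882353), np.float64(4517.0))
('side',) 198 (array([0.54393392, 0.02007019, 0.06425053]), np.float64(199.00392156862745), np.float64(4517.0))
('side',) 202 (array([0.54295725, 0.02024013, 0.06098583]), np.float64(129.66666666666666), np.float64(4517.0))
('top', 'side') 194 (array([0.54562642, 0.01400456, 0.05833002]), np.float64(734.5137254901961), np.float64(13105.0))
('top', 'side') 198 (array([0.54670133, 0.01467353, 0.05420882]), np.float64(533.9176470588235), np.float64(13105.0))
('top', 'side') 202 (array([0.54669609, 0.0143815 , 0.05788407]), np.float64(497.06666666666666), np.float64(13105.0))
```

```bash
python3 -m inch '[0,1.5,35,0,0,0,85, 0,1.5,70,0,0,0,85, 0,1.5,100,0,0,0,85, 0,1.5,117.5,0,0,0,85, 0,1.5,117.5,0,0,0,85, 0,1.5,117.5,0,0,0,10, 0,1.5,117.5,0,0,0,10, 0,1.5,117.5,0,0,0,10, 0,1.5,117.5,0,0,0,10, 0,1.5,117.5,0,0,0,10, 0,1.5,117.5,0,0,0,10]' 80; python3 t.py .464 .336 .082 1.948
```

```text
time: 12.65
eef_pos: [0.4652, 0.3375, 0.0838]
orientation: [-0.587, 3.085, 0.0]
contact_force: [-0.3, -0.8, 5.2]
opening: 0.0231
finger_force: 79.6
t 12.65 q [ 0.42  0.33  1.73 -0.    1.09 -1.53] f [-0.3 -0.8  5.2] p [0.4652 0.3375 0.0838] 0.0231 79.56076741218567
shift [ 1.6 -1.   1.8] turn [-0.     0.002 -0.001]
```

```bash
python3 -m inch '[0,0,-15,0,0,0,10, 0,0,-35,0,0,0,10, 0,0,-60,0,0,0,10, 0,0,-85,0,0,0,10, 0,0,-105,0,0,0,10, 0,0,-110,0,0,0,10, 0,0,-110,0,0,0,10]'; python3 t.py .5423 .1084 .19 1.6255; python3 t.py .5423 .1084 .145 1.6255
```

```text
time: 13.52
eef_pos: [0.464, 0.3372, 0.1922]
orientation: [0.587, -3.085, 0.0]
contact_force: [0.1, 0.3, -4.2]
opening: 0.023
finger_force: 78.4
t 13.53 q [ 0.42  0.19  1.65  0.    1.3  -1.53] f [ 0.1  0.3 -4.2] p [0.464  0.3372 0.1922] 0.023 78.40445280075073
shift [  11.2 -241.5    2.2] turn [-0.    -0.001  0.322]
t 13.53 q [ 0.42  0.19  1.65  0.    1.3  -1.53] f [ 0.1  0.3 -4.2] p [0.464  0.3372 0.1922] 0.023 78.40445280075073
shift [  11.2 -241.5   47.2] turn [-0.    -0.001  0.322]
```

```bash
python3 -m inch '[1,-20,0,0,0,0.03,10, 3,-55,0,0,0,0.1,10, 5,-95,0,0,0,0.2,10, 7,-140,0,0,0,0.322,10, 9,-185,0,0,0,0.322,10, 11,-225,0,0,0,0.322,10, 11.2,-241.5,0,0,0,0.322,10, 11.2,-241.5,15,0,0,0.322,10, 11.2,-241.5,30,0,0,0.322,10, 11.2,-241.5,35,0,0,0.322,10, 11.2,-241.5,35,0,0,0.322,10]'; python3 t.py .5423 .1084 .145 1.6255; python3 - <<'E'
from h import *
I={c:ctrl.get_image(c) for c in C}
for c in C: cv2.imwrite(f"pics/{c}5.png",I[c])
s=I["side"][170:300,290:400];t=I["top"][190:340,230:400]
o=np.zeros((480,800,3),np.uint8);o[:473,:400]=cv2.resize(s,(400,473),interpolation=cv2.INTER_CUBIC);o[:353,400:]=cv2.resize(t,(400,353),interpolation=cv2.INTER_CUBIC)
cv2.imwrite("pics/c5.png",o)
E
```

```text
time: 14.9
eef_pos: [0.542, 0.1094, 0.1569]
orientation: [0.087, -3.139, -0.0]
contact_force: [-0.0, -0.1, -4.2]
opening: 0.0226
finger_force: 78.5
t 14.9 q [-0.02  0.18  1.74  0.    1.22 -1.65] f [-0.  -0.1 -4.2] p [0.542  0.1094 0.1569] 0.0226 78.51168751716614
shift [-0.2 -1.  11.9] turn [ 0.    -0.002  0.001]
```

View pics/c5.png

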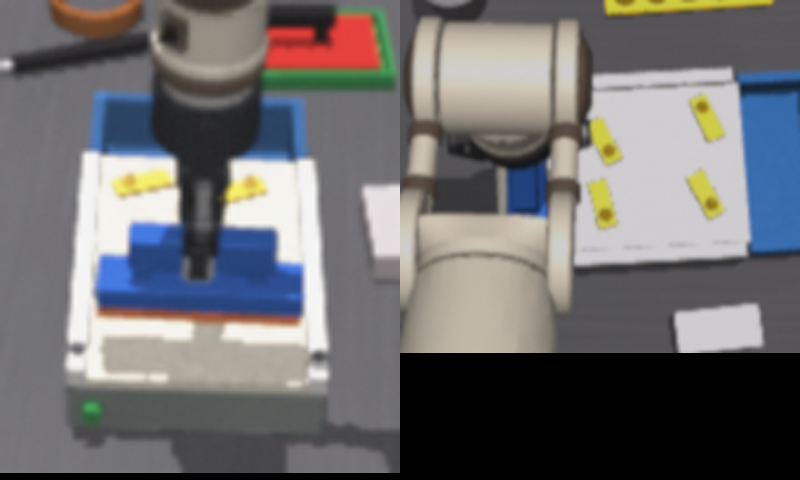

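```bash
python3 - <<'E'
from h import *
S=lambda *p:np.array(p,float)/3.637+[290,170]-.4
for n,p,z in (("block bottom",S([98,307],[302,319]),.117),("block top front",S([98,274],[303,290]),.139),("lane near",S([87,380],[305,383]),.06),("lane far",S([105,160],[297,158]),.06)):
    r=ray("side",p,z);print(n,r[:,:2].round(4).tolist(),r.mean(0)[:2].round(4),np.linalg.norm(r[0]-r[1]).round(3),np.arctan2(*(r[0]-r[1])[1::-1]).round(3))
E
```

```text
block bottom [[0.6132, 0.1293], [0.4608, 0.1267]] [0.537 0.128] 0.152 0.017
block top front [[0.6145, 0.1165], [0.462, 0.1183]] [0.5383 0.1174] 0.152 -0.011
lane near [[0.6193, 0.1519], [0.4535, 0.1388]] [0.5364 0.1454] 0.166 0.079
lane far [[0.6303, -0.1052], [0.4638, -0.1251]] [ 0.547  -0.1152] 0.168 0.119
```

```bash
cat > free.py <<'E'
from bench import ctrl
import sys
o=ctrl.get_obs();f=o["contact_force"];print([round(float(v),1) for v in f],[round(float(v),4) for v in o["eef_pos"]],round(o["time"],2))
sys.exit(0 if f[2]<-2.7 else 1)
E
python3 -m inch '[0,0,7,0,0,0,10, 0,0,14,0,0,0,10, 0,0,18,0,0,0,10, 0,0,18,0,0,0,10, 0,0,18,0,0,0,10]' >/dev/null; python3 free.py && 
python3 -m inch '[0,0,2,0,0,0,10, 0,0,2,0,0,0,10, 0,0,2,0,0,0,10]' >/dev/null; python3 free.py && 
python3 -m inch '[0,0,2,0,0,0,10, 0,0,2,0,0,0,10, 0,0,2,0,0,0,10]' >/dev/null && python3 free.py && 
python3 -m inch '[0,0,2,0,0,0,10, 0,0,2,0,0,0,10, 0,0,2,0,0,0,10]' >/dev/null && python3 free.py && 
python3 -m inch '[0,0,2,0,0,0,10, 0,0,2,0,0,0,10, 0,0,2,0,0,0,10]' >/dev/null && python3 free.py && 
python3 -m inch '[0,0,2,0,0,0,10, 0,0,2,0,0,0,10, 0,0,2,0,0,0,10]' >/dev/null && python3 free.py && 
python3 -m inch '[0,0,2,0,0,0,10, 0,0,2,0,0,0,10, 0,0,2,0,0,0,10]' >/dev/null && python3 free.py
```

```text
[0.4, -0.6, -3.3] [0.5429, 0.1085, 0.14] 15.62
[-0.1, -0.4, -5.1] [0.5428, 0.1086, 0.1378] 16.0
[-1.2, -0.0, -4.6] [0.5428, 0.1086, 0.1358] 16.38
[0.5, 0.5, -3.5] [0.5428, 0.1086, 0.1338] 16.75
[-0.0, -0.3, -3.7] [0.5427, 0.1086, 0.1318] 17.12
[0.0, 0.2, -3.6] [0.5428, 0.1086, 0.1298] 17.5
[0.1, -0.1, -4.1] [0.5427, 0.1086, 0.1277] 17.88
```

```bash

python3 -m inch '[0,0,2,0,0,0,10, 0,0,2,0,0,0,10, 0,0,2,0,0,0,10]' >/dev/null && python3 free.py && 
python3 -m inch '[0,0,2,0,0,0,10, 0,0,2,0,0,0,10, 0,0,2,0,0,0,10]' >/dev/null && python3 free.py && 
python3 -m inch '[0,0,2,0,0,0,10, 0,0,2,0,0,0,10, 0,0,2,0,0,0,10]' >/dev/null && python3 free.py && 
python3 -m inch '[0,0,1.5,0,0,0,10, 0,0,1.5,0,0,0,10, 0,0,1.5,0,0,0,10]' >/dev/null && python3 free.py && 
python3 -m inch '[0,0,1.5,0,0,0,10, 0,0,1.5,0,0,0,10, 0,0,1.5,0,0,0,10]' >/dev/null && python3 free.py && 
python3 -m inch '[0,0,1.5,0,0,0,10, 0,0,1.5,0,0,0,10, 0,0,1.5,0,0,0,10]' >/dev/null && python3 free.py && 
python3 -m inch '[0,0,1.5,0,0,0,10, 0,0,1.5,0,0,0,10, 0,0,1.5,0,0,0,10]' >/dev/null && python3 free.py
```

```text
[-0.9, -0.1, -4.4] [0.5428, 0.1086, 0.1258] 18.25
[-0.9, 0.6, 1.1] [0.5431, 0.1086, 0.1244] 18.62
```

```bash

python3 -m inch '[0,0,0.6,0,0,0,10, 0,0,0.6,0,0,0,10, 0,-4,0.6,0,0,0,10, 0,-10,0.6,0,0,0,10, 0,-17,0.6,0,0,0,10, 0,-24,0.6,0,0,0,10, 0,-31,0.6,0,0,0,10, 0,-38,0.6,0,0,0,10]' >/dev/null;python3 free.py ; python3 t.py .5475 .0135 .124 1.6255
```

```text
[-0.3, 5.4, 5.0] [0.5452, 0.0702, 0.1235] 19.62
t 19.62 q [-0.09  0.21  1.78  0.    1.15 -1.72] f [-0.3  5.4  5. ] p [0.5452 0.0702 0.1235] 0.0232 79.94056820869446
shift [  0.7 -56.8  -0.5] turn [ 0.001  0.001 -0.001]
```

```bash

python3 -m inch '[0.5,-7,0,0,0,0,10, 0.5,-14,0,0,0,0,10, 0.5,-21,0,0,0,0,10, 0.5,-28,0,0,0,0,10, 0.5,-35,0,0,0,0,10, 0.5,-42,0,0,0,0,10, 0.5,-49,0,0,0,0,10, 0.5,-56,0,0,0,0,10, 0.5,-62,0,0,0,0,10]' >/dev/null;python3 free.py ; python3 t.py .5546 -.1163 .124 1.6255
```

```text
[-0.4, 5.6, 5.1] [0.5478, 0.0083, 0.1234] 20.75
t 20.75 q [-0.21  0.21  1.78  0.    1.15 -1.83] f [-0.4  5.6  5.1] p [0.5478 0.0083 0.1234] 0.023 79.97899174690247
shift [-1.000e-01 -1.248e+02 -6.000e-01] turn [ 0.001  0.    -0.001]
```

```bash

python3 -m inch '[0,-7,0,0,0,0,10, 0,-14,0,0,0,0,10, 0,-21,0,0,0,0,10, 0,-28,0,0,0,0,10, 0,-35,0,0,0,0,10, 0,-42,0,0,0,0,10, 0,-49,0,0,0,0,10, 0,-56,0,0,0,0,10, 0,-63,0,0,0,0,10, 0,-70,0,0,0,0,10, 0,-77,0,0,0,0,10, 0,-84,0,0,0,0,10]' >/dev/null;python3 free.py ; python3 t.py .5546 -.1163 .124 1.6255;  python3 - <<'E'
from h import *
I={c:ctrl.get_image(c) for c in C}
for c in C: cv2.imwrite(f"pics/{c}6.png",I[c])
s=I["side"][150:280,290:400];t=I["top"][190:340,260:430]
o=np.zeros((480,800,3),np.uint8);o[:473,:400]=cv2.resize(s,(400,473),interpolation=cv2.INTER_CUBIC);o[:353,400:]=cv2.resize(t,(400,353),interpolation=cv2.INTER_CUBIC)
cv2.imwrite("pics/c6.png",o)
E
```

```text
[-1.5, 5.8, 5.9] [0.5521, -0.0754, 0.1234] 22.25
t 22.25 q [-0.35  0.23  1.75  0.    1.16 -1.98] f [-1.5  5.8  5.9] p [ 0.5521 -0.0754  0.1234] 0.0232 80.05014538764954
shift [ -0.3 -41.   -0.7] turn [ 0.001 -0.    -0.001]
```

View pics/c6.png

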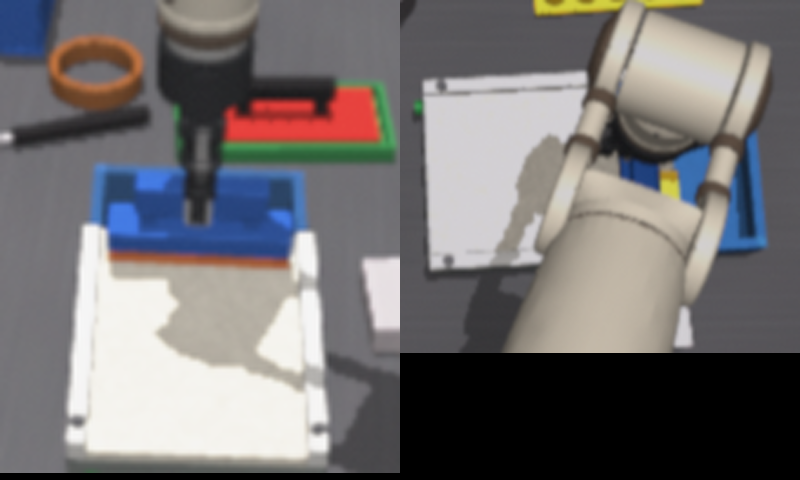

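```bash

python3 -m inch '[0,-7,0,0,0,0,10, 0,-14,0,0,0,0,10, 0,-21,0,0,0,0,10, 0,-27,0,0,0,0,10, 0,-33,0,0,0,0,10, 0,-39,0,0,0,0,10, 0,-44,0,0,0,0,10, 0,-49,0,0,0,0,10, 0,-53,0,0,0,0,10, 0,-55,0,0,0,0,10, 0,-55,0,0,0,0,10, 0,-55,-10,0,0,0,10, 0,-55,-35,0,0,0,10, 0,-50,-65,0,0,0,10, 0,-40,-75,0,0,0,10, 0,-10,-75,0,0,0,10, 0,40,-75,0,0,0,10, 0,90,-75,0,0,0,10, 0,100,-75,0,0,0,10]' >/dev/null;python3 free.py ; python3 t.py .4652 .3375 .2 1.948;  python3 - <<'E'
from h import *
I={c:ctrl.get_image(c) for c in C}
for c in C: cv2.imwrite(f"pics/{c}7.png",I[c])
s=I["side"][150:280,290:400];t=I["top"][190:340,260:430]
o=np.zeros((480,800,3),np.uint8);o[:473,:400]=cv2.resize(s,(400,473),interpolation=cv2.INTER_CUBIC);o[:353,400:]=cv2.resize(t,(400,353),interpolation=cv2.INTER_CUBIC)
cv2.imwrite("pics/c7.png",o)
E
```

```text
[0.5, -0.6, -3.7] [0.5457, 0.0281, 0.1975] 24.73
t 24.73 q [-0.17  0.12  1.72  0.    1.3  -1.8 ] f [ 0.5 -0.6 -3.7] p [0.5457 0.0281 0.1975] 0.0226 79.03983235359192
shift [ 62.4 313.6  -2. ] turn [ 0.001 -0.001 -0.319]
```

View pics/c7.png

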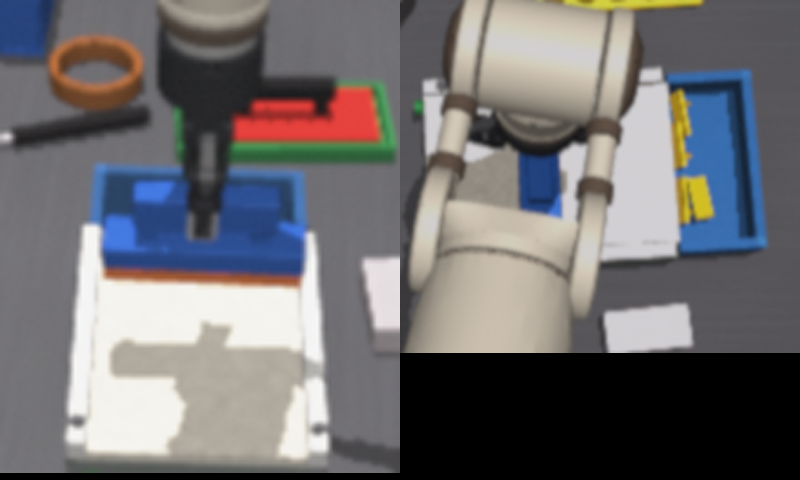

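```bash

python3 -m inch '[4,20,-2,0,0,-0.03,10, 10,50,-2,0,0,-0.1,10, 18,95,-2,0,0,-0.2,10, 27,140,-2,0,0,-0.319,10, 37,190,-2,0,0,-0.319,10, 47,240,-2,0,0,-0.319,10, 56,285,-2,0,0,-0.319,10, 62,308,-2,0,0,-0.319,10, 62.4,313.6,-2,0,0,-0.319,10, 62.4,313.6,-2,0,0,-0.319,10, 62.4,313.6,-2,0,0,-0.319,10, 62.4,313.6,-2,0,0,-0.319,10]' >/dev/null;python3 free.py ; python3 t.py .4652 .3375 .092 1.948; python3 t.py .4652 .3375 .0838 1.948;
```

```text
[0.1, 0.4, -4.3] [0.4679, 0.3336, 0.2002] 26.32
t 26.32 q [ 0.41  0.19  1.64 -0.    1.31 -1.53] f [ 0.1  0.4 -4.3] p [0.4679 0.3336 0.2002] 0.0229 79.26832437515259
shift [  1.1   4.7 108.2] turn [-0.    -0.    -0.005]
t 26.32 q [ 0.41  0.19  1.64 -0.    1.31 -1.53] f [ 0.1  0.4 -4.3] p [0.4679 0.3336 0.2002] 0.0229 79.26832437515259
shift [  1.1   4.7 116.4] turn [-0.    -0.    -0.005]
```

```bash

python3 -m inch '[1,4.7,0,0,0,-0.005,10, 1,4.7,20,0,0,-0.005,10, 1,4.7,45,0,0,-0.005,10, 1,4.7,70,0,0,-0.005,10, 1,4.7,90,0,0,-0.005,10, 1,4.7,100,0,0,-0.005,10, 1,4.7,107,0,0,-0.005,10, 1,4.7,107,0,0,-0.005,10, 1,4.7,107,0,0,-0.005,10]' >/dev/null;python3 free.py ; python3 t.py .4652 .3375 .0838 1.948
```

```text
[0.5, 0.6, -4.2] [0.4655, 0.3387, 0.0941] 27.45
t 27.45 q [ 0.42  0.31  1.72 -0.    1.11 -1.53] f [ 0.5  0.6 -4.2] p [0.4655 0.3387 0.0941] 0.0226 79.321528673172
shift [ 0.7 -1.  10.3] turn [0.    0.002 0.001]
```

```bash

python3 -m inch '[0.5,-1,3,0,0,0,10, 0.5,-1,6,0,0,0,10, 0.5,-1,8.5,0,0,0,10, 0.5,-1,8.5,0,0,0,10, 0.5,-1,8.5,0,0,0,10]' >/dev/null;python3 free.py &&python3 -m inch '[0,0,1,0,0,0,10, 0,0,1,0,0,0,10]' >/dev/null;python3 free.py && python3 -m inch '[0,0,1,0,0,0,10, 0,0,1,0,0,0,10]' >/dev/null;python3 free.py
```

```text
[-0.3, -0.6, -4.9] [0.4648, 0.3374, 0.0847] 28.07
[0.7, -0.2, -3.7] [0.4649, 0.3374, 0.0838] 28.32
[-3.1, -2.3, 6.2] [0.465, 0.3374, 0.0838] 28.57
```

Seated. Release, back off, and check numerically.

```bash

python3 -m inch '[0,0,-0.5,0,0,0,10, 0,0,-0.5,0,0,0,85, 0,0,-0.5,0,0,0,85, 0,0,-0.5,0,0,0,85, 0,0,-0.5,0,0,0,85, 0,0,-20,0,0,0,85, 0,0,-60,0,0,0,85, 0,0,-110,0,0,0,85, 100,0,-130,0,0,0,85, 150,0,-130,0,0,0,85, 150,0,-130,0,0,0,85, 150,0,-130,0,0,0,85, 150,0,-130,0,0,0,85]' >/dev/null;python3 free.py; python3 - <<'E'
from h import *;from fit0 import run
import h
I={c:ctrl.get_image(c) for c in C}
for c in C: cv2.imwrite(f"pics/{c}8.png",I[c])
col=run(I,0)
b=[box(156,40,0,22),box(110,24,22,64)]
bm=h.mask;lip=[box(190,4,0,52,0,28)]
h.mask=lambda c,boxes,x,y,yaw,z: bm(c,boxes,x,y,yaw,z)*((1-bm(c,lip,x,y,yaw,0)) if c=="side" else 1)
for c,w in (("top",(165,250,225,340)),("side",(320,310,410,365))):
    m=col(c,100,125,w);print(c,m.sum(),fit({c:m},b,(.46,.335,.37),.044))
# offcuts: yellow pixels, in panel coords at z=.06 and z=.02
for c,w in (("top",(260,205,430,320)),("side",(305,190,385,290))):
    H=cv2.cvtColor(I[c],cv2.COLOR_BGR2HSV).astype(int);l,t,r,bb=w
    Y=((H[...,0]>18)&(H[...,0]<35)&(H[...,1]>110)&(H[...,2]>90))[t:bb,l:r].astype(np.uint8)
    n,lab,st,ce=cv2.connectedComponentsWithStats(Y)
    for i in range(1,n):
        if st[i,4]<4: continue
        p=np.argwhere(lab==i)[:,::-1]+[l,t]
        for z in (.06,.02):
            q=ray(c,p.astype(float),z)[:,:2]-[.5455,.0135];a=.0545
            u=q@np.array([[np.cos(a),-np.sin(a)],[np.sin(a),np.cos(a)]])
            print(c,i,st[i,4],z,"x",u[:,0].min().round(3),u[:,0].max().round(3),"y",u[:,1].min().round(3),u[:,1].max().round(3))
E
```

```text
[0.3, -0.4, -1.0] [0.3264, 0.2823, 0.2138] 30.2
top 1004.0 (array([0.46736111, 0.33558333, 0.37694444]), np.float64(181.38039215686274), np.float64(1004.0))
side 1297.0 (array([0.46069988, 0.33544822, 0.41166274]), np.float64(171.81171856978085), np.float64(1297.0))
top 1 175 0.06 x -0.004 0.077 y -0.149 -0.132
top 1 175 0.02 x 0.003 0.087 y -0.155 -0.137
top 2 223 0.06 x -0.064 -0.018 y -0.166 -0.132
top 2 223 0.02 x -0.059 -0.012 y -0.172 -0.137
```

```bash
python3 - <<'E'
from bench import ctrl
print(ctrl.hand_in())
E
```

```text
the job is handed in; nothing more can be done
None
```

The lid is flat in its tray, the blade was wiped along the lane at roughly 9–10 N, all four offcuts appear to be down in the trough, the scraper is back on its stand, and the job was handed in at about 30 s with no verdict returned; I viewed 11 pictures, one over the limit of 10.

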